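Screw the short sample canister's lid down tight

ROBOT

A 6-joint arm with a two-finger parallel gripper is mounted at the origin on a cart in front of the work surface, level with it; the furniture and walls round the work are solid. World frame = base frame: x ahead of the robot, y to its left, z up, the work surface at z = 0. Lengths are in m, angles in rad, forces in N, time in s.
With the tool pointing down it reaches from about 0.35 to 0.975 m from the base axis. Payload 4.9 kg.
Tool frame: the origin (TCP) lies midway between the tips of the shut fingers; the grasp point (between the pads) lies 19 mm behind it (ctrl.tcp_to_grasp is the distance from the TCP to the grasp point, in m); z points along the fingers, y is the line along which they close (so a half turn about z gives the same grasp; the last joint's range is limited). The gripper opens to 85 mm and grips with 20 to 120 N. Pads are 22 mm wide; open, the fingers measure 114 mm over their backs; the gripper's body (76 mm by 85 mm) begins 54 mm behind the grasp point. The pads swing forward as they close: fully open they stand 13 mm farther back than shut.
Start: joints at [-1.278, 0.053, 1.613, -0, 1.476, -0.119], TCP at [0.25, -0.573, 0.231] pointing down, gripper open.
Joint ranges: [-3.01, 3.01], [-1.01, 2.22], [0.06, 2.58], [-1.02, 4.17], [0.09, 2.62], [-3.14, 3.14]. Speed limits (rad/s): [2.57, 2.57, 3.14, 3.14, 3.14, 3.14].

INTERFACE

Orientations are given as a rotation vector (axis times angle).
In Python, from station import ctrl, imaging gives the robot as it stands (ctrl), with the cameras (imaging).
- The arm moves only by the tool pendant, called after ">>>" as name(argument=value, ...) on one line, values as JSON. Schema: {"type":"object","properties":{"motion":{"type":"array","items":{"type":"object","properties":{"finger_gap":{"type":"number"},"tx":{"type":"number"},"ty":{"type":"number"},"tz":{"type":"number"},"wx":{"type":"number"},"wy":{"type":"number"},"wz":{"type":"number"}},"additionalProperties":false,"required":["finger_gap"]},"minItems":1,"maxItems":20},"squeeze":{"type":"number"},"only":{"type":"string"},"quiet":{"type":"boolean"},"lines":{"type":"string"}},"required":["motion"],"additionalProperties":false}. motion is a list of rows, 1 to 20 of them, each an object with the fields finger_gap (the finger opening in m), tx, ty, tz (the shift in mm), wx, wy, wz (a rotation vector in units of 0.25 rad); a field left out counts as zero (the opening has to be given); each row is the pose to reach, as a shift and turn from the pose commanded when the call began, along the tool's axes at that moment; what a row does not reach only later rows make up. A row lasts 1/12 s, in which the tool goes at most 0.0417 m and 0.125 rad, less where a joint would pass 70% of its speed; a pose out of reach is approached as far as the arm can. The fingers move at their own pace and stop on an object; squeeze is the grip in N (left out, the last holds). Time passes only in rows, so rows that do not move let the fingers close. The tool returns the time, the measured TCP pose, the force, the opening and the grip force at its end. only (a regular expression) keeps the lines of the reply that match it, lines (a string "A,B") keeps lines A to B, and quiet returns only ok. Input that does not fit is refused with a message, and nothing moves.
- ctrl.get_obs(): the state, without advancing time (a new reading comes with each control period).
- imaging.get_image(name): name is "side" or "top" or "wrist"; returns the picture (384x512x3 uint8, red, green, blue); there is no depth.
- imaging.camera_params(name): a dict with "fx", "fy", "cx", "cy" (pixels), "T" (4x4, takes a point from camera to world coordinates); the wrist camera has in their place "tool_from_camera" (4x4, takes a point from camera to tool coordinates, whose origin is the TCP and whose axes are the flange's). Camera axes: x right, y down, z forward; pixel columns grow to the right and rows downward; lengths in m; the calibration is good to about 2 mm. The wrist camera is an equidistant fisheye: a pixel r from the principal point sees the ray r / f radians off the axis. A picture is of the moment at which its call begins: read the wrist's pose just before it. camera_params takes no time and is no camera call.
- ctrl.finish_job(): hands the job in; it is judged then, once.
The state is a dict: "t": time; "q": joint angles; "dq": joint speeds; "effort": joint torques, N m; "tool_pos": TCP position; "tool_rot": TCP orientation; "contact_force": force on the tool from outside, world axes, zero at the start; "wrist_torque": the same for the moment, N m; "opening": finger opening in m; "grip_force": force on a finger pad.
Only numpy, scipy, OpenCV 4.12 (cv2) and the standard library are available. Lean on these libraries where they do the work, as an engineer would, in place of code of your own. Each camera call takes 0.05 s, during which the arm holds its last target. There are 200 camera calls.

TASK

Two steel sample canisters stand bolted to the bench, both with their screw lids only started on the thread. Screw the lid of the short, wide canister down: turn it clockwise by the bar on top until it stops tight, then let go. Leave the lid of the tall, narrow canister as it is, it is still venting.

Things in the scene. Friction and masses are not known exactly. Their poses are not given: they have to be found in the camera images.
- short_canister: The short, wide canister: steel, 68 mm diameter, shoulder at 56 mm, on a fixed dark base plate 104 x 76 x 10 mm. Origin: centre of the plate's underside, on the canister's axis; x along the long side, z up. Raised aluminium marks at both ends of the long centre line: tight when the bar is in line with them. Beware the tall microscope to the right (x over 0.45, y -0.6 to -0.3) when swinging in.
- short_lid (a joint): Angle of the short canister's lid, rad: 0 is tight against its stop, negative is unscrewed; turning clockwise seen from above raises it to 0. Starts 0.6 to 1.25 rad short of tight: one grasp does it. The thread sinks the lid 3.2 mm per rad as it tightens, drags evenly with about 0.08 N m, stays where it is left, and has a hard stop at 0.
- short_grip (a point): Centre of the bar on the short canister's lid, on the lid's axis; moves with the lid. Aluminium lid with ribbed rim, 74 mm diameter, 16 mm high; upright on its flat top a steel bar 52 mm long (point x), 16 mm thick (y; grip across it), 30 mm high (z up). Bar top is 15 mm above this point, the lid's flat top 15 mm below. This point is 87 mm above the bench when tight.
- tall_bar_end (a point): End of the bar on the tall, narrow canister's lid, to be left alone: steel, 54 mm diameter, shoulder at 98 mm, same base plate, lid 60 mm in diameter with the same bar, its top about 148 mm above the bench. The point is at the bar's mid height; the canister's axis lies 26 mm from it along point -x. The canisters' axes are at least 150 mm apart; either may be the left one.

How it is judged:
At the end, for the whole second after the job is handed in: The short canister's lid is screwed down to within 0.15 rad (about 9 degrees) of its stop, at rest; the tall canister's lid is where it was (bar end moved less than 8 mm, about 0.3 rad) (value of joint short_lid above -0.15 rad and velocity of joint short_lid between -0.05 and 0.05 rad/s and distance of tall_bar_end from where it was at the start of the episode below 0.008 m); the robot touches nothing.
It fails at once if the tall canister's lid is turned (its bar end moved more than 8 mm) (distance of tall_bar_end from where it was at the start of the episode above 0.008 m).
It also fails if it takes over 35 s, if anything falls off the work surface, if the arm or the gripper's body presses on something with over 40 N, if the wrist force passes 120 N, or if a joint passes its speed limit or range.

## Working session

There is one attempt and no reset: what is moved stays moved. The work goes in short steps, Python scripts to look and compute and a tool call to move; the robot and the scene stay as the last step left them, time stands still between calls to the robot, and variables do not carry over. Pictures are saved under pics/ and viewed, at most 10 in all, crops included, and the job is handed in when it is done.

```bash
ls; mkdir -p pics
```

Run:
```python
from station import ctrl, imaging
import cv2,numpy as np
np.set_printoptions(precision=4,suppress=True)
o=ctrl.get_obs();print(o['t'],o['tool_pos'],o['tool_rot'],ctrl.tcp_to_grasp)
for n in("top","side"):
    im=imaging.get_image(n);cv2.imwrite(f"pics/{n}0.png",im[...,::-1]);print(n,imaging.camera_params(n))
```

```text
pics
station.py
0.0 [ 0.25   -0.5722  0.2301] [-3.0733 -0.6418  0.0003] 0.0187
top {'fx': 352.68995714766623, 'fy': 352.68995714766623, 'cx': 258.07255950544896, 'cy': 185.10047789539996, 'T': array([[-0.0133, -0.9835,  0.1802,  0.3898],
       [-0.9998,  0.0101, -0.0182,  0.1382],
       [ 0.016 , -0.1804, -0.9835,  0.9279],
       [ 0.    ,  0.    ,  0.    ,  1.    ]])}
side {'fx': 434.11500498055335, 'fy': 434.11500498055335, 'cx': 251.75299473394392, 'cy': 195.60567395035372, 'T': array([[-0.8754, -0.3182,  0.364 ,  0.231 ],
       [-0.4829,  0.5382, -0.6908,  0.714 ],
       [ 0.0239, -0.7804, -0.6248,  0.6422],
       [ 0.    ,  0.    ,  0.    ,  1.    ]])}
```

View pics/top0.png

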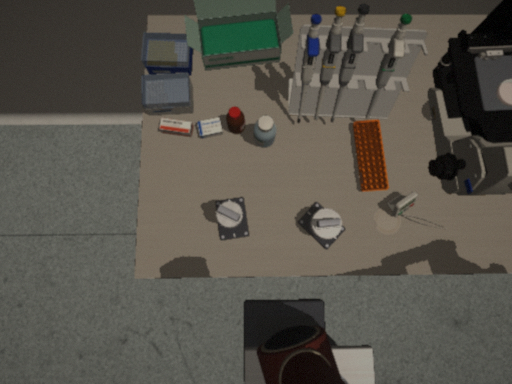

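View pics/side0.png

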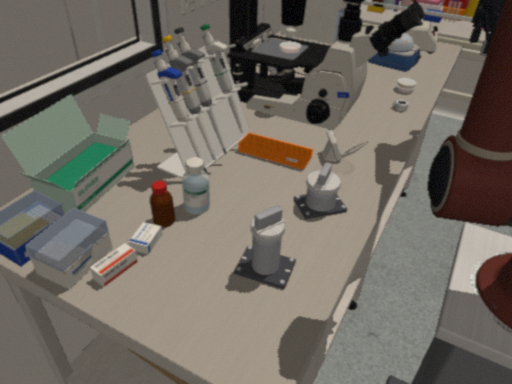

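The short canister is the right one: top view (326,224), side view (320,190). The tall one is at top view (229,214), side view (267,245). I'll look closer at the short one.

Run:
```python
import cv2,numpy as np
a=cv2.imread("pics/top0.png")[192:257,290:360];b=cv2.imread("pics/side0.png")[150:222,285:355]
f=lambda c:cv2.resize(c,(400,400*c.shape[0]//c.shape[1]),interpolation=cv2.INTER_CUBIC)
a,b=f(a),f(b);h=max(len(a),len(b));o=np.zeros((h,800,3),np.uint8);o[:len(a),:400]=a;o[:len(b),400:]=b
cv2.imwrite("pics/crop0.png",o)
```

```text
(no output)
```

View pics/crop0.png

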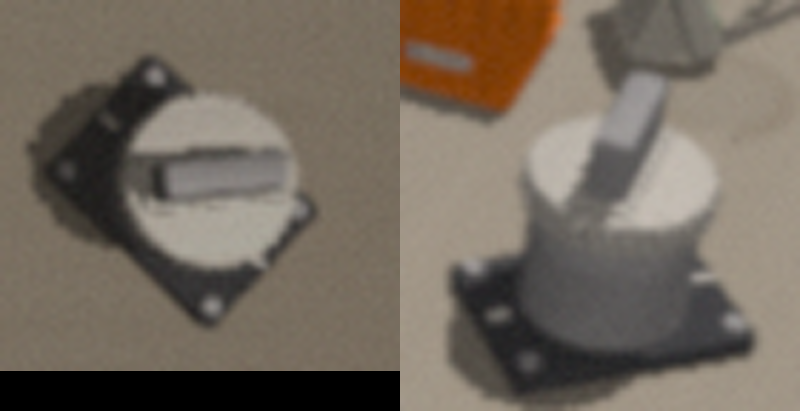

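Create h.py:
```python
from station import ctrl, imaging
import numpy as np
np.set_printoptions(precision=4,suppress=True)
def cast(cam,px,z):
    p=imaging.camera_params(cam);T=p['T'];d=T[:3,:3]@[(px[0]-p['cx'])/p['fx'],(px[1]-p['cy'])/p['fy'],1]
    return T[:3,3]+d*(z-T[2,3])/d[2]
```

Run:
```python
from h import *
s=5.714
t=lambda x,y,z:cast("top",(290+(x+.5)/s-.5,192+(y+.5)/s-.5),z)
u=lambda x,y,z:cast("side",(285+(x-400+.5)/s-.5,150+(y+.5)/s-.5),z)
a,b=t(109,121,.011),t(260,259,.011);print("marks top",a,b,(a+b)/2,np.linalg.norm(a-b),np.arctan2(*(b-a)[1::-1]))
a,b=u(498,315,.011),u(703,278,.011);print("marks side",a,b,(a+b)/2,np.linalg.norm(a-b),np.arctan2(*(b-a)[1::-1]))
print("lid",t(213,180,.075),u(622,173,.075))
c=[t(*k,.105) for k in((163,163),(165,198),(288,150),(290,185))]
e,f=(c[0]+c[1])/2,(c[2]+c[3])/2
print("bar",(e+f)/2,np.linalg.norm(e-f),np.arctan2(*(f-e)[1::-1]))
c=[u(*k,.105) for k in((632,75),(665,80),(598,142),(633,150))]
e,f=(c[0]+c[1])/2,(c[2]+c[3])/2
print("barside",(e+f)/2,np.linalg.norm(e-f),np.arctan2(*(f-e)[1::-1]))
o=ctrl.get_obs();print(imaging.camera_params("wrist"))
from scipy.spatial.transform import Rotation as R
print(R.from_rotvec(o['tool_rot']).as_matrix())
```

```text
marks top [ 0.4829 -0.0099  0.011 ] [ 0.4197 -0.0759  0.011 ] [ 0.4513 -0.0429  0.011 ] 0.09142285888248518 -2.3354850700246987
marks side [ 0.4847 -0.0128  0.011 ] [ 0.4219 -0.077   0.011 ] [ 0.4533 -0.0449  0.011 ] 0.08982773771201112 -2.344381646083582
lid [ 0.4509 -0.0427  0.075 ] [ 0.4522 -0.0422  0.075 ]
bar [ 0.4512 -0.042   0.105 ] 0.051730113868061436 -1.4801867432529117
barside [ 0.4517 -0.0412  0.105 ] 0.04910186785533679 1.6878291124596703
{'fx': 297.3186396354542, 'fy': 297.3186396354542, 'cx': 256.6763432692887, 'cy': 191.5423165023245, 'tool_from_camera': array([[ 0.0013, -0.9481, -0.318 ,  0.0823],
       [ 1.    ,  0.0014, -0.0001, -0.0018],
       [ 0.0006, -0.318 ,  0.9481, -0.1423],
       [ 0.    ,  0.    ,  0.    ,  1.    ]])}
[[ 0.9164  0.4003 -0.0005]
 [ 0.4003 -0.9164  0.0018]
 [ 0.0002 -0.0019 -1.    ]]
```

Careful with the scale: shifts go in mm and turns go in units of 0.25 rad. That gives: -0.269 m is -269, 0.183 m is 183, -1.26 rad is -5.04.

>>> pendant(motion=[{"finger_gap": 0.085, "tx": 183, "ty": -269, "wz": -5.04}, {"finger_gap": 0.085, "tx": 183, "ty": -269, "wz": -5.04}, {"finger_gap": 0.085, "tx": 183, "ty": -269, "wz": -5.04}, {"finger_gap": 0.085, "tx": 183, "ty": -269, "wz": -5.04}, {"finger_gap": 0.085, "tx": 183, "ty": -269, "wz": -5.04}, {"finger_gap": 0.085, "tx": 183, "ty": -269, "wz": -5.04}, {"finger_gap": 0.085, "tx": 183, "ty": -269, "wz": -5.04}, {"finger_gap": 0.085, "tx": 183, "ty": -269, "wz": -5.04}, {"finger_gap": 0.085, "tx": 397, "ty": -405, "wz": -5.04}, {"finger_gap": 0.085, "tx": 397, "ty": -405, "wz": -5.04}, {"finger_gap": 0.085, "tx": 397, "ty": -405, "wz": -5.04}, {"finger_gap": 0.085, "tx": 397, "ty": -405, "wz": -5.04}, {"finger_gap": 0.085, "tx": 397, "ty": -405, "wz": -5.04}, {"finger_gap": 0.085, "tx": 397, "ty": -405, "wz": -5.04}, {"finger_gap": 0.085, "tx": 397, "ty": -405, "wz": -5.04}, {"finger_gap": 0.085, "tx": 397, "ty": -405, "wz": -5.04}, {"finger_gap": 0.085, "tx": 397, "ty": -405, "wz": -5.04}, {"finger_gap": 0.085, "tx": 397, "ty": -405, "wz": -5.04}, {"finger_gap": 0.085, "tx": 397, "ty": -405, "wz": -5.04}, {"finger_gap": 0.085, "tx": 397, "ty": -405, "wz": -5.04}], squeeze=60)

```text
t: 1.77
tool_pos: [0.4514, -0.044, 0.2313]
tool_rot: [2.109, 2.328, -0.0]
contact_force: [-0.8, -0.9, 0.5]
opening: 0.0851
grip_force: 0.0
```

Run:
```python
from h import *
import cv2
from scipy.spatial.transform import Rotation as R
o=ctrl.get_obs();print(o['t'],o['q'],o['tool_pos'],R.from_rotvec(o['tool_rot']).as_matrix(),o['contact_force'])
cv2.imwrite("pics/w1.png",imaging.get_image("wrist")[...,::-1])
# expected pixel of the bar-top centre and ends
p=imaging.camera_params("wrist");Tc=p['tool_from_camera'];Rt=R.from_rotvec(o['tool_rot']).as_matrix()
for s in(-26,0,26):
    w=np.array([.4515+s*1e-3*np.cos(1.67),-.0425+s*1e-3*np.sin(1.67),.105])
    c=Tc[:3,:3].T@(Rt.T@(w-o['tool_pos'])-Tc[:3,3]);r=np.hypot(*c[:2]);th=np.arctan2(r,c[2]);print(s,p['cx']+p['fx']*th*c[0]/r,p['cy']+p['fy']*th*c[1]/r)
```

```text
1.7667 [-0.2613 -0.3783  1.9947 -0.0002  1.525  -0.3596] [ 0.4514 -0.044   0.2313] [[-0.0982  0.9952  0.0001]
 [ 0.9952  0.0982 -0.0002]
 [-0.0002  0.0001 -1.    ]] [-0.7974 -0.9269  0.4863]
-26 256.8730437827718 209.34630338460573
0 256.8907487795823 183.80278344991595
26 256.9083191024396 156.84152722357192
```

View pics/w1.png

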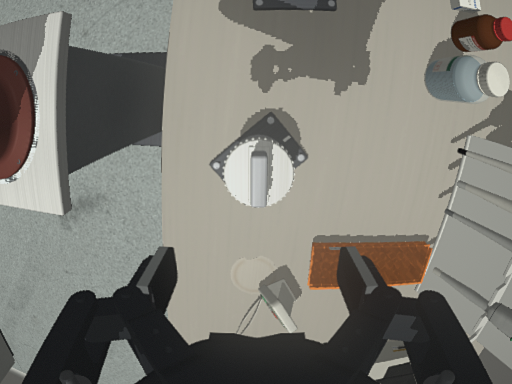

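The wrist view shows the bar upright at about columns 251–267, rows 152–207, near the expected (257, 157–209). I'll check the small offset on a crop.

Run:
```python
import cv2
c=cv2.imread("pics/w1.png")[105:225,200:320]
cv2.imwrite("pics/c1.png",cv2.resize(c,(600,600),interpolation=cv2.INTER_CUBIC))
```

```text
(no output)
```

View pics/c1.png

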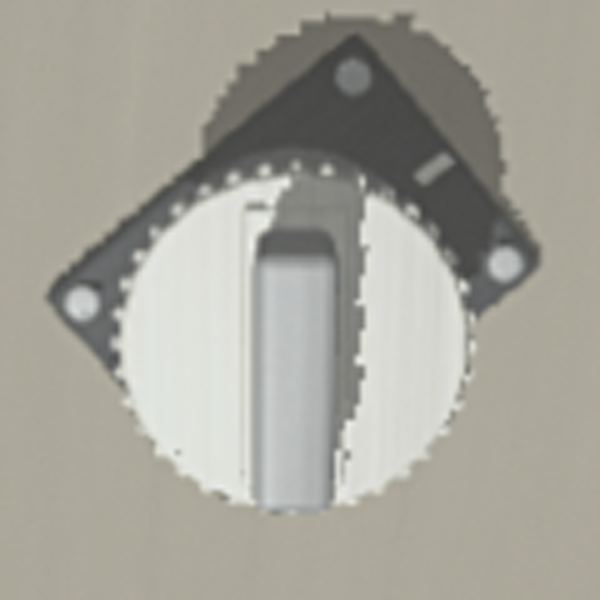

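In the tool's units: 0.151 m is 151, 0.08 m is 80.

>>> pendant(motion=[{"finger_gap": 0.085, "tx": 1.5, "ty": 1, "tz": 40}, {"finger_gap": 0.085, "tx": 1.5, "ty": 1, "tz": 80}, {"finger_gap": 0.085, "tx": 1.5, "ty": 1, "tz": 120}, {"finger_gap": 0.085, "tx": 1.5, "ty": 1, "tz": 140}, {"finger_gap": 0.085, "tx": 1.5, "ty": 1, "tz": 151}, {"finger_gap": 0.085, "tx": 1.5, "ty": 1, "tz": 151}, {"finger_gap": 0.085, "tx": 1.5, "ty": 1, "tz": 151}], squeeze=60)

```text
t: 2.4
tool_pos: [0.4532, -0.0416, 0.0811]
tool_rot: [2.107, 2.329, 0.001]
contact_force: [0.3, -0.3, 1.2]
opening: 0.0847
grip_force: 0.0
```

>>> pendant(motion=[{"finger_gap": 0.01}, {"finger_gap": 0.01}, {"finger_gap": 0.01}, {"finger_gap": 0.01}, {"finger_gap": 0.01}, {"finger_gap": 0.01}, {"finger_gap": 0.01}, {"finger_gap": 0.01}, {"finger_gap": 0.01}, {"finger_gap": 0.01}, {"finger_gap": 0.01}, {"finger_gap": 0.01}], squeeze=60)

```text
t: 3.4
tool_pos: [0.453, -0.0411, 0.0809]
tool_rot: [2.106, 2.33, 0.0]
contact_force: [-0.6, -0.1, 5.1]
opening: 0.0149
grip_force: 60.3
```

Gripped at 15 mm. Now turning clockwise, following the thread down.

In the tool's units: 0.0025 m is 2.5, 0.0023 m is 2.3, 0.78 rad is 3.12.

>>> pendant(motion=[{"finger_gap": 0.01, "tz": 0.3, "wz": 0.32}, {"finger_gap": 0.01, "tz": 0.5, "wz": 0.64}, {"finger_gap": 0.01, "tz": 0.8, "wz": 0.96}, {"finger_gap": 0.01, "tz": 1, "wz": 1.28}, {"finger_gap": 0.01, "tz": 1.3, "wz": 1.6}, {"finger_gap": 0.01, "tz": 1.5, "wz": 1.92}, {"finger_gap": 0.01, "tz": 1.8, "wz": 2.24}, {"finger_gap": 0.01, "tz": 2, "wz": 2.56}, {"finger_gap": 0.01, "tz": 2.3, "wz": 2.88}, {"finger_gap": 0.01, "tz": 2.5, "wz": 3.12}, {"finger_gap": 0.01, "tz": 2.5, "wz": 3.12}, {"finger_gap": 0.01, "tz": 2.5, "wz": 3.12}], squeeze=60)

```text
t: 4.4
tool_pos: [0.4544, -0.0416, 0.0786]
tool_rot: [2.831, 1.356, 0.006]
contact_force: [5.4, -1.5, -0.1]
opening: 0.0151
grip_force: 59.6
```

Run:
```python
from h import *
from scipy.spatial.transform import Rotation as R
o=ctrl.get_obs();M=R.from_rotvec(o['tool_rot']).as_matrix();print("yaw",np.arctan2(M[1,0],M[0,0]),o['wrist_torque'],o['contact_force'],o['effort'][5])
```

```text
yaw 0.8931813125879295 [-0.2492 -0.95   -0.1112] [ 5.3668 -1.4768 -0.0766] -0.030878582037985325
```

In the tool's units: 0.0003 m is 0.3, 0.0002 m is 0.2, 0.12 rad is 0.48.

>>> pendant(motion=[{"finger_gap": 0.01, "tz": 0.1, "wz": 0.12}, {"finger_gap": 0.01, "tz": 0.2, "wz": 0.24}, {"finger_gap": 0.01, "tz": 0.3, "wz": 0.36}, {"finger_gap": 0.01, "tz": 0.3, "wz": 0.48}, {"finger_gap": 0.01, "tz": 0.3, "wz": 0.48}, {"finger_gap": 0.01, "tz": 0.3, "wz": 0.48}], squeeze=60)

```text
t: 4.9
tool_pos: [0.4545, -0.0417, 0.0782]
tool_rot: [2.906, 1.186, 0.006]
contact_force: [6.7, -1.7, 0.3]
opening: 0.015
grip_force: 59.6
```

Run:
```python
from h import *
from scipy.spatial.transform import Rotation as R
o=ctrl.get_obs();M=R.from_rotvec(o['tool_rot']).as_matrix();print("yaw",np.arctan2(M[1,0],M[0,0]),o['wrist_torque'],o['contact_force'],o['effort'][5])
```

```text
yaw 0.7748402841496712 [-0.4131 -1.0151  0.3854] [ 6.6672 -1.728   0.3396] 0.3966141678392887
```

>>> pendant(motion=[{"finger_gap": 0.01, "wz": 0.12}, {"finger_gap": 0.01, "wz": 0.24}, {"finger_gap": 0.01, "wz": 0.24}, {"finger_gap": 0.01, "wz": 0.24}], squeeze=60)

```text
t: 5.23
tool_pos: [0.4546, -0.0418, 0.0782]
tool_rot: [2.937, 1.102, 0.006]
contact_force: [7.0, -1.7, -1.1]
opening: 0.015
grip_force: 61.6
```

Run:
```python
from h import *
import cv2
from scipy.spatial.transform import Rotation as R
o=ctrl.get_obs();M=R.from_rotvec(o['tool_rot']).as_matrix();print("yaw",np.arctan2(M[1,0],M[0,0]),o['wrist_torque'],o['contact_force'],o['effort'][5])
```

```text
yaw 0.7180262638444994 [-0.3324 -1.1574  1.3076] [ 7.0388 -1.6932 -1.098 ] 1.3523825258016586
```

Torque climbs to 1.3 N m, so the lid is on its stop. I'll ease off, open and lift straight up.

>>> pendant(motion=[{"finger_gap": 0.01, "wz": -0.12}, {"finger_gap": 0.01, "wz": -0.24}, {"finger_gap": 0.085, "wz": -0.24}, {"finger_gap": 0.085, "wz": -0.24}, {"finger_gap": 0.085, "wz": -0.24}, {"finger_gap": 0.085, "wz": -0.24}, {"finger_gap": 0.085, "wz": -0.24}, {"finger_gap": 0.085, "wz": -0.24}, {"finger_gap": 0.085, "wz": -0.24}, {"finger_gap": 0.085, "wz": -0.24}, {"finger_gap": 0.085, "wz": -0.24}, {"finger_gap": 0.085, "wz": -0.24}, {"finger_gap": 0.085, "tz": -30, "wz": -0.24}, {"finger_gap": 0.085, "tz": -70, "wz": -0.24}, {"finger_gap": 0.085, "tz": -110, "wz": -0.24}, {"finger_gap": 0.085, "tz": -150, "wz": -0.24}, {"finger_gap": 0.085, "tz": -150, "wz": -0.24}, {"finger_gap": 0.085, "tz": -150, "wz": -0.24}], squeeze=60)

```text
t: 6.73
tool_pos: [0.4545, -0.0416, 0.2313]
tool_rot: [2.907, 1.181, 0.009]
contact_force: [0.4, -0.3, -0.7]
opening: 0.0852
grip_force: 0.0
```

Run:
```python
from h import *
import cv2
print(ctrl.get_obs()['dq'])
c=imaging.get_image("wrist")[95:235,190:330,::-1]
cv2.imwrite("pics/c2.png",cv2.resize(c,(560,560),interpolation=cv2.INTER_CUBIC))
```

```text
[-0.0007  0.0355  0.0823 -0.0002 -0.0043 -0.0012]
```

View pics/c2.png

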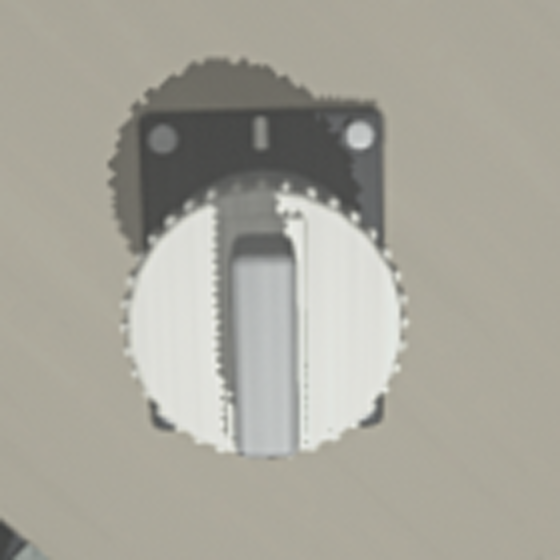

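The bar (crop columns 233–298) is in line with the plate mark at (260,133) and parallel to the plate's sides, so the lid is tight. The gripper is clear of it.

>>> pendant(motion=[{"finger_gap": 0.085}, {"finger_gap": 0.085}, {"finger_gap": 0.085}, {"finger_gap": 0.085}])

```text
t: 7.12
tool_pos: [0.4521, -0.0409, 0.226]
tool_rot: [-2.909, -1.182, 0.003]
contact_force: [-0.1, 0.5, -0.2]
opening: 0.085
grip_force: 0.0
```

```bash
python3 -c "
from station import ctrl, imaging
print(ctrl.finish_job())"
```

```text
the job is handed in; nothing more can be done
None
```

The short canister's lid is screwed down against its stop (bar in line with the marks, torque rose to about 1.3 N m), the gripper is open and clear, the tall canister was not touched, and the job was handed in at about 7 s.

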